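# Raise the pop-up socket post in the worktop

## Task

Two pop-up socket posts are sunk in the kitchen worktop with their steel caps showing, one round and one square. Press the round one in until its catch lets go and it springs up part-way, then take hold of it, draw it up to its full height and let go, so that the kettle can be plugged in. Leave the square one shut.

Things in the scene. Friction and masses are not known exactly. Their poses are not given: they have to be found in the camera images.
- round_post (a joint): Height of the round post, m: 0 latched shut (start), -0.008 pressed to the bottom stop, about 0.041 sprung up, 0.095 full height (top stop). Pressing takes 7 to 11 N; the catch lets go about 5 mm down, so press to the stop. As the finger lifts away the post rises by its spring in about 1 s; it does not catch again. Drawing it to the top takes about 4 N; friction holds it where left.
- round_cap (a point): Centre of the flat top of the round post, z up; moves with it. Post: plain cylinder 52 mm across all the way down, grey with a 6 mm steel cap, in a fixed round steel flange 82 mm across, 5 mm high, on the worktop (z = 0). Top 15 mm above the worktop when shut, about 56 mm sprung up, 110 mm at full height. White socket faces start 46 mm below the top. 80 mm around its centre is clear.
- square_post (a joint): Height of the square post, m: same mechanism and values as the round one. It starts at 0 and must stay shut.
- square_cap (a point): Centre of the flat top of the square post, 50 x 50 mm with sides along its x and y, z up, steel cap, in a fixed square steel flange 80 mm wide and 5 mm high; shut, its top is 15 mm above the worktop.

How it is judged:
By the outcome, as a careful person would: the job done as asked, in the order asked, and still so for the second after the job is handed in, with the robot touching nothing.
It also fails if it takes over 38 s, if anything falls off the work surface, if the arm or the gripper's body presses on something with over 40 N, if the wrist force passes 120 N, or if a joint passes its speed limit or range.

## Robot

A 6-joint arm with a two-finger parallel gripper is mounted at the origin on the work surface. World frame = base frame: x ahead of the robot, y to its left, z up, the work surface at z = 0. Lengths are in m, angles in rad, forces in N, time in s.
With the tool pointing down it reaches from about 0.375 to 0.75 m from the base axis. Payload 9 kg.
Tool frame: the origin (TCP) lies at the very end of the fingers, on their centre line; the grasp point (between the pads) lies 19 mm behind it; x points along the fingers, y is the direction in which the jaws open and shut, and the axes are right-handed (so a half turn about x gives the same grasp; the last joint's range is limited). The gripper opens to 85 mm and grips with 20 to 120 N. Pads are 22 mm wide; open, the fingers measure 114 mm over their backs; the gripper's body (76 mm by 85 mm) begins 54 mm behind the grasp point. The pads swing forward as they close: fully open they stand 13 mm farther back than shut.
Start: joints at [-1.507, 0.104, 0.097, 1.564, 0, 1.353], TCP at [0.167, -0.576, 0.231] pointing down, gripper open.
Joint ranges: [-2.99, 2.99], [-0.84, 1.86], [-1.1, 1.16], [-1.84, 2.11], [-1.51, 1.56], [-3.14, 3.14]. Speed limits (rad/s): [2.22, 2.22, 2.57, 3.14, 3.14, 3.14].

## Interface

Orientations are given as a unit quaternion [x, y, z, w].
In Python, from rig import manip, get_image, find_in, outline_of, tip_of gives the robot as it stands.
- The arm moves only by the tool arm_command, never from a script. Its arguments are lists of equal length, an entry for each row: "fingers": the gripper's target within -1 to 1 (fully open at 1, half-way at 0, shut at -1); "offset": the shift along the tool's x, y, z in m, a list of three; "yaw": the turn about the tool's x in degrees. A call has 1 to 8 rows; each row is the pose to reach, as a shift and turn from the pose commanded when the call began, along the tool's axes at that moment; what a row does not reach only later rows make up. A row lasts 1/12 s, in which the tool goes at most 41.7 mm and 7.16 degrees, less where a joint would pass 70% of its speed; a pose out of reach is approached as far as the arm can. A call with a gripper value outside its range is refused whole. The fingers move at their own pace and stop on an object; "squeeze" is the grip in N (left out, the last holds). Time passes only in rows, so rows that repeat a pose let the fingers close. It gives the time, the measured TCP pose, the force and the opening at its end, in the units of the state.
- manip.observe(): the state, without advancing time (a new reading comes with each control period).
- get_image(name): name is "side" or "top"; returns a dict with "pixels" (384x512x3 uint8, red, green, blue), "range_z" (384x512 float32, m along the optical axis (not along the pixel's ray), 0 where there is no reading), "fov_y" (degrees; the focal length in pixels is half the picture's height over the tangent of half this angle, whatever the lens; pixels are square), "cx", "cy" (the principal point, pixels), "T" (4x4, takes a point from camera to world coordinates). Camera axes: x right, y up, looking along -z (the intrinsics and any distortion apply to the point x, -y, -z); pixel columns grow to the right and rows downward; lengths in m; the calibration is good to about 2 mm. A picture is of the moment at which its call begins.
- manip.job_done(): hands the job in, once; it reports no verdict.
Trained networks look in a picture, given as the dict that the camera call returned (one of the last four; its "shot" number tells which), for a name from the list of things; names that differ only in an ending like _2 or _b are one class to them, and where a whole thing is asked for, a point or a joint stands for the part that bears it (a point fixed in the world has none). Each returns a list of dicts, best first, with "conf" (0 to 1); they miss things now and then, are a little off and sometimes report something else, mostly with a low value. They report only what shows in the picture. A call takes as long as a camera call.
- find_in(picture, target): "xyz" ([x, y, z] in m, in world coordinates, good to about 4 mm: the middle of the surface that is visible of it).
- outline_of(picture, target): "pixels" (384x512 bool, what is visible of it).
- tip_of(picture, target): "xyz" ([x, y, z] in m, in world coordinates, good to about 4 mm: a listed point, or the origin of a listed thing).
The state is a dict: "time": time; "q": joint angles; "qd": joint speeds; "effort": joint torques, N m; "eef_pos": TCP position; "orientation": TCP orientation; "force": force on the tool from outside, world axes, zero at the start; "moment": the same for the moment, N m; "opening": finger opening in m.
Only numpy, scipy, OpenCV 4.12 (cv2) and the standard library are available. Lean on these libraries where they do the work, as an engineer would, in place of code of your own. Each camera call takes 0.05 s, during which the arm holds its last target. There are 200 camera calls.

## Working session

There is one attempt and no reset: what is moved stays moved. The work goes in short steps, Python scripts to look and compute and a tool call to move; the robot and the scene stay as the last step left them, time stands still between calls to the robot, and variables do not carry over. Pictures are saved under pics/ and viewed, about 8 in all and at most 12, crops included, and the job is handed in when it is done.

Besides the shell and the picture viewer there is one more tool, called after ">>>" as name(argument=value, ...) on one line, values as JSON. arm_command: Moves the arm, as the interface text tells. Its arguments: {"type":"object","properties":{"fingers":{"type":"array","items":{"type":"number"}},"offset":{"type":"array","items":{"type":"array","items":{"type":"number"}}},"yaw":{"type":"array","items":{"type":"number"}},"squeeze":{"type":"number"}},"required":["fingers","offset","yaw"]}

```bash
mkdir -p pics; cat > h.py <<'E'
import numpy as np, cv2
from rig import manip, get_image, find_in, outline_of, tip_of
def cloud(im):
    H,W=im["range_z"].shape; f=H/2/np.tan(np.radians(im["fov_y"])/2)
    v,u=np.mgrid[:H,:W]; d=im["range_z"]
    P=np.stack([(u-im["cx"])/f*d,-(v-im["cy"])/f*d,-d],-1)
    return P@im["T"][:3,:3].T+im["T"][:3,3]
E
python3 - <<'E'
from h import *
ims=[get_image(n) for n in("top","side")]
for im,n in zip(ims,("top","side")):
    print({k:(v if not hasattr(v,'shape') else v.shape) for k,v in im.items()})
    C=cloud(im)
    for t in("round_cap","square_cap"):
        for r in tip_of(im,t)[:2]: print(n,t,'tip',np.round(r["xyz"],4),r["conf"])
        for r in find_in(im,t)[:2]: print(n,t,'find',np.round(r["xyz"],4),r["conf"])
        for r in outline_of(im,t)[:2]:
            m=r["pixels"]&(im["range_z"]>0); v,u=np.nonzero(m); print('outl',r["conf"],m.sum(),u.min(),u.max(),v.min(),v.max(),np.round(C[m].min(0),3),np.round(C[m].max(0),3),np.round(np.median(C[m],0),3))
cv2.imwrite("pics/a.png",np.vstack([i["pixels"] for i in ims])[:,:,::-1][::1])
s=manip.observe();print(s["eef_pos"],s["orientation"],s["opening"],s["time"],s["force"])
from scipy.spatial.transform import Rotation as R
print(R.from_quat(s["orientation"]).as_matrix().round(3))
cv2.imwrite("pics/b.png",np.hstack([cv2.resize(i["pixels"],(400,300)) for i in ims])[:,:,::-1])
E
```

```text
{'pixels': (384, 512, 3), 'range_z': (384, 512), 'fov_y': 47.08109135506161, 'cx': 259.35748804381063, 'cy': 193.39098476145975, 'T': (4, 4), 'shot': 1}
top round_cap tip [0.5413 0.1472 0.0134] 0.61
top round_cap find [0.5377 0.1465 0.0125] 0.96
outl 0.71 632 163 191 179 207 [0.513 0.12  0.   ] [0.569 0.176 0.019] [0.539 0.146 0.014]
top square_cap tip [ 0.5045 -0.2141  0.0162] 0.57
top square_cap find [ 0.5018 -0.2117  0.0172] 0.97
outl 0.71 722 348 377 195 225 [ 0.478 -0.243  0.001] [ 0.538 -0.187  0.019] [ 0.507 -0.213  0.015]
{'pixels': (384, 512, 3), 'range_z': (384, 512), 'fov_y': 48.49494681964775, 'cx': 247.16726167868313, 'cy': 197.75407769628566, 'T': (4, 4), 'shot': 2}
side round_cap tip [0.5422 0.1479 0.0127] 0.55
side round_cap find [0.5384 0.1417 0.0155] 0.53
outl 0.67 238 222 241 159 173 [0.516 0.116 0.003] [0.566 0.169 0.017] [0.54  0.137 0.013]
side square_cap tip [ 0.502  -0.2152  0.0143] 0.62
side square_cap find [ 0.5001 -0.2216  0.0173] 0.86
outl 0.63 589 262 292 258 282 [ 0.478 -0.248  0.003] [ 0.533 -0.191  0.018] [ 0.505 -0.223  0.014]
[ 0.16686155 -0.57634462  0.23133642] [ 0.70010032  0.09927438 -0.70010011  0.09931756] 0.08544774078261272 0.7 [-0.28791766  0.17639717 -0.81162424]
[[ 0.     0.278 -0.961]
 [-0.    -0.961 -0.278]
 [-1.     0.     0.   ]]
```

View pics/b.png

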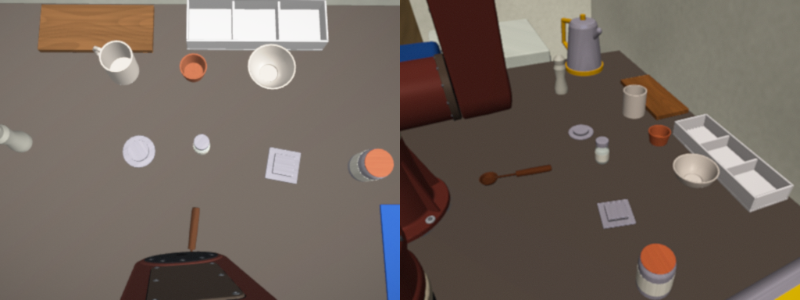

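Top view: round post at px (139,151) and square at (283,166) of the half-scale picture. The networks and depth agree on round ≈ (0.540, 0.146, 0.015) and square ≈ (0.504, -0.213). I'll travel at the present height with the fingers shutting.

>>> arm_command(fingers=[-1,-1,-1,-1,-1,-1,-1,-1], offset=[[0,-0.029,-0.027],[0,-0.058,-0.055],[0,-0.087,-0.082],[0,-0.116,-0.11],[0,-0.145,-0.137],[0,-0.174,-0.165],[0,-0.203,-0.192],[0,-0.232,-0.22]], yaw=[0,0,0,0,0,0,0,0], squeeze=30)

```text
time: 1.37
eef_pos: [0.314, -0.2907, 0.2314]
orientation: [0.7, 0.099, -0.7, 0.099]
force: [0.8, -0.4, 1.9]
opening: 0.0
```

>>> arm_command(fingers=[-1,-1,-1,-1,-1,-1,-1,-1], offset=[[0,-0.029,-0.027],[0,-0.058,-0.055],[0,-0.087,-0.082],[0,-0.116,-0.11],[0,-0.145,-0.137],[0,-0.174,-0.165],[0,-0.203,-0.192],[0,-0.232,-0.22]], yaw=[0,0,0,0,0,0,0,0])

```text
time: 2.03
eef_pos: [0.461, -0.0062, 0.2316]
orientation: [0.7, 0.099, -0.7, 0.1]
force: [1.6, -0.9, -0.3]
opening: 0.0003
```

```bash
python3 - <<'E'
from h import *
s=manip.observe();print(s["q"],s["eef_pos"])
E
```

```text
[-2.98267108e-01 -3.24039719e-01 -3.01688386e-01  1.59202054e+00
 -1.62362919e-04  2.56134200e+00] [ 0.46104583 -0.00620825  0.23164861]
```

>>> arm_command(fingers=[-1,-1,-1,-1,-1,-1,-1,-1], offset=[[0,-0.029,-0.027],[0,-0.058,-0.055],[0,-0.087,-0.082],[0.02,-0.116,-0.11],[0.055,-0.124,-0.118],[0.09,-0.124,-0.118],[0.13,-0.124,-0.118],[0.17,-0.124,-0.118]], yaw=[0,0,0,0,0,0,0,0])

```text
time: 2.7
eef_pos: [0.5395, 0.1442, 0.0599]
orientation: [0.7, 0.1, -0.7, 0.1]
force: [0.1, 0.5, 0.4]
opening: -0.0
```

```bash
python3 - <<'E'
from h import *
s=manip.observe();print(s["q"],s["eef_pos"])
a=get_image("side");b=get_image("top")
p=np.hstack([cv2.resize(i["pixels"][y:y+120,x:x+120],(390,390)) for i,y,x in((a,90,170),(b,130,110))])
cv2.imwrite("pics/c.png",p[:,:,::-1])
E
```

```text
[ 2.70399965e-02  1.85639658e-02 -3.04213163e-01  1.24701457e+00
 -1.32309433e-04  2.88576597e+00] [0.53947218 0.14419813 0.05987818]
```

View pics/c.png

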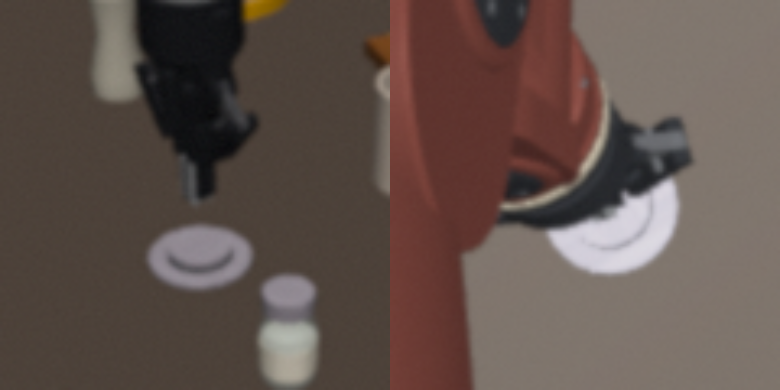

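The side crop shows the shut fingertips (195,200) directly above the round cap (200,245), with the shaker clear. Next I press.

>>> arm_command(fingers=[-1,-1,-1,-1,-1,-1,-1,-1], offset=[[0.02,0,0],[0.036,0,0],[0.042,0,0],[0.045,0,0],[0.048,0,0],[0.051,0,0],[0.053,0,0],[0.053,0,0]], yaw=[0,0,0,0,0,0,0,0])

```text
time: 3.47
eef_pos: [0.5404, 0.1436, 0.0095]
orientation: [0.701, 0.099, -0.699, 0.099]
force: [0.6, -0.1, 2.8]
opening: -0.0001
```

>>> arm_command(fingers=[-1,-1,-1,-1], offset=[[0.001,0,0],[0.003,0,0],[0.004,0,0],[0.004,0,0]], yaw=[0,0,0,0])

```text
time: 3.8
eef_pos: [0.5405, 0.1436, 0.0058]
orientation: [0.701, 0.099, -0.699, 0.099]
force: [-0.2, -1.0, 6.8]
opening: -0.0002
```

>>> arm_command(fingers=[-1,-1,-1,-1], offset=[[0.001,0,0],[0.002,0,0],[0.003,0,0],[0.003,0,0]], yaw=[0,0,0,0])

```text
time: 4.13
eef_pos: [0.5405, 0.1436, 0.005]
orientation: [0.701, 0.099, -0.699, 0.1]
force: [-10.6, -1.3, 28.0]
opening: -0.0
```

At the bottom stop (28 N, travel about 8 mm). Now I lift clear, opening the fingers once up.

>>> arm_command(fingers=[-1,-1,-1,-1,-1,1,1,1], offset=[[-0.01,0,0],[-0.03,0,0],[-0.05,0,0],[-0.08,0,0],[-0.11,0,0],[-0.13,0,0],[-0.13,0,0],[-0.13,0,0]], yaw=[0,0,0,0,0,0,0,0])

```text
time: 4.8
eef_pos: [0.5404, 0.1436, 0.133]
orientation: [0.701, 0.099, -0.699, 0.099]
force: [-0.1, -0.2, -0.8]
opening: 0.0358
```

>>> arm_command(fingers=[1,1,1,1,1,1], offset=[[0,0,0],[0,0,0],[0,0,0],[0,0,0],[0,0,0],[0,0,0]], yaw=[0,0,0,0,0,0])

```text
time: 5.3
eef_pos: [0.5391, 0.1436, 0.1309]
orientation: [-0.7, -0.099, 0.7, -0.099]
force: [-0.2, 1.0, -0.4]
opening: 0.0852
```

```bash
python3 - <<'E'
from h import *
s=manip.observe();print(s["q"],s["eef_pos"])
a=get_image("side");b=get_image("top")
for im in(a,b):
  C=cloud(im)
  for r in tip_of(im,"round_cap")[:2]: print('tip',np.round(r["xyz"],4),r["conf"])
  near=(np.hypot(C[...,0]-.54,C[...,1]-.146)<.02)&(im["range_z"]>0)&(C[...,2]<.09)
  if near.any(): print(np.percentile(C[near][:,2],[5,50,95]).round(4))
p=np.hstack([cv2.resize(i["pixels"][y:y+120,x:x+120],(390,390)) for i,y,x in((a,90,170),(b,130,110))])
cv2.imwrite("pics/d.png",p[:,:,::-1])
E
```

```text
[ 2.59349632e-02 -1.80105751e-02 -2.10205414e-01  1.37927299e+00
 -1.02505603e-04  2.88573447e+00] [0.53912561 0.14359784 0.13085641]
tip [0.5412 0.1476 0.0552] 0.71
[0.0514 0.0529 0.0548]
tip [0.5433 0.1459 0.0537] 0.84
[0.0517 0.0542 0.0562]
```

View pics/d.png

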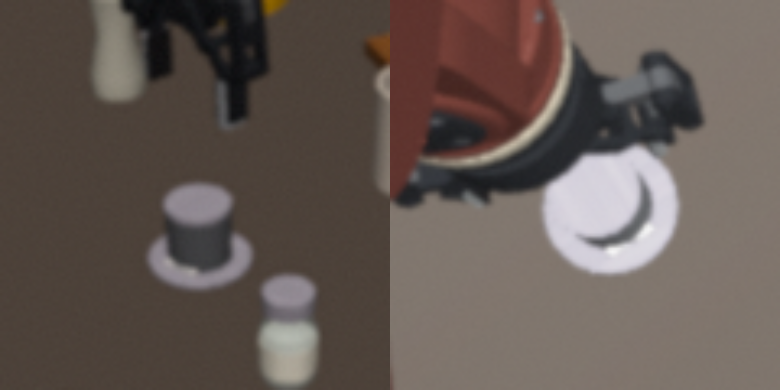

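The post has sprung up: cap top ≈ 0.055 m, centre ≈ (0.541, 0.1465). Descending around it, then gripping.

>>> arm_command(fingers=[1,1,1,1,1,1,1,1], offset=[[0.01,-0.002,-0.003],[0.03,-0.002,-0.003],[0.05,-0.002,-0.003],[0.07,-0.002,-0.003],[0.085,-0.002,-0.003],[0.097,-0.002,-0.003],[0.102,-0.002,-0.003],[0.102,-0.002,-0.003]], yaw=[0,0,0,0,0,0,0,0])

```text
time: 6.17
eef_pos: [0.5408, 0.1464, 0.0278]
orientation: [-0.699, -0.099, 0.701, -0.099]
force: [-0.3, -0.2, -0.3]
opening: 0.0856
```

>>> arm_command(fingers=[-1,-1,-1,-1,-1,-1,-1,-1], offset=[[0,0,0],[0,0,0],[0,0,0],[0,0,0],[0,0,0],[0,0,0],[0,0,0],[0,0,0]], yaw=[0,0,0,0,0,0,0,0], squeeze=40)

```text
time: 6.83
eef_pos: [0.5419, 0.1485, 0.0304]
orientation: [0.701, 0.101, -0.699, 0.098]
force: [-1.3, 9.9, 1.5]
opening: 0.0504
```

Gripped (50 mm). Drawing up.

>>> arm_command(fingers=[-1,-1,-1,-1,-1,-1,-1,-1], offset=[[-0.005,0,0],[-0.012,0,0],[-0.02,0,0],[-0.028,0,0],[-0.036,0,0],[-0.043,0,0],[-0.048,0,0],[-0.052,0,0]], yaw=[0,0,0,0,0,0,0,0])

```text
time: 7.5
eef_pos: [0.5419, 0.1486, 0.0823]
orientation: [0.701, 0.101, -0.699, 0.098]
force: [1.1, 11.0, -3.5]
opening: 0.0504
```

>>> arm_command(fingers=[-1,-1,-1,-1], offset=[[-0.001,0,0],[-0.003,0,0],[-0.004,0,0],[-0.004,0,0]], yaw=[0,0,0,0])

```text
time: 7.83
eef_pos: [0.5419, 0.1485, 0.0861]
orientation: [0.701, 0.101, -0.699, 0.098]
force: [-0.3, 11.3, 0.1]
opening: 0.0505
```

```bash
python3 - <<'E'
from h import *
a=get_image("side")
for r in tip_of(a,"round_cap")[:2]: print('tip',np.round(r["xyz"],4),r["conf"])
cv2.imwrite("pics/e.png",cv2.resize(a["pixels"][90:210,170:290],(400,400))[:,:,::-1])
E
```

```text
tip [0.5419 0.1463 0.1087] 0.95
```

View pics/e.png

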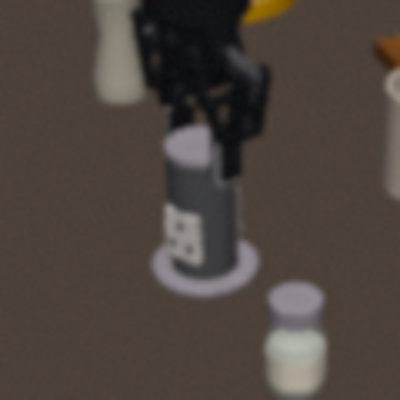

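The post is well up (cap at 0.109 by the network, sockets showing), but no stop force yet. I'll pull gently until the stop is felt.

>>> arm_command(fingers=[-1,-1,-1,-1,-1,-1], offset=[[-0.001,0,0],[-0.002,0,0],[-0.003,0,0],[-0.004,0,0],[-0.004,0,0],[-0.004,0,0]], yaw=[0,0,0,0,0,0])

```text
time: 8.43
eef_pos: [0.5418, 0.1486, 0.0885]
orientation: [0.7, 0.101, -0.7, 0.098]
force: [6.9, 13.3, -13.5]
opening: 0.0503
```

>>> arm_command(fingers=[-1,-1,-1,-1], offset=[[-0.001,0,0],[-0.002,0,0],[-0.002,0,0],[-0.002,0,0]], yaw=[0,0,0,0])

```text
time: 8.77
eef_pos: [0.5417, 0.1486, 0.0892]
orientation: [0.7, 0.101, -0.7, 0.098]
force: [11.8, 13.9, -23.3]
opening: 0.0501
```

Firm stop (force rising with hardly any motion). Releasing, then rising clear.

>>> arm_command(fingers=[1,1,1,1,1,1,1,1], offset=[[0,0,0],[0,0,0],[0,0,0],[0,0,0],[0,0,0],[0,0,0],[0,0,0],[0,0,0]], yaw=[0,0,0,0,0,0,0,0])

```text
time: 9.43
eef_pos: [0.5418, 0.1463, 0.0914]
orientation: [0.7, 0.099, -0.7, 0.099]
force: [-0.4, -0.1, -0.3]
opening: 0.0852
```

>>> arm_command(fingers=[1,1,1,1,1,1,1,1], offset=[[-0.01,0,0],[-0.03,0,0],[-0.05,0,0],[-0.075,0,0],[-0.1,0,0],[-0.12,0,0],[-0.13,0,0],[-0.13,0,0]], yaw=[0,0,0,0,0,0,0,0])

```text
time: 10.1
eef_pos: [0.5429, 0.1464, 0.2244]
orientation: [0.702, 0.099, -0.699, 0.1]
force: [-0.1, -0.0, -0.2]
opening: 0.0853
```

```bash
python3 - <<'E'
from h import *
a=get_image("side");b=get_image("top")
for im in(a,b):
  C=cloud(im)
  for t in("round_cap","square_cap"):
    for r in tip_of(im,t)[:1]: print(t,np.round(r["xyz"],4),r["conf"])
  near=(np.hypot(C[...,0]-.541,C[...,1]-.1465)<.015)&(im["range_z"]>0)&(C[...,2]<.14)&(C[...,2]>.095)
  if near.any(): print(near.sum(),np.percentile(C[near][:,2],[5,50,95]).round(4))
s=manip.observe();print(s["time"],s["force"],s["eef_pos"])
cv2.imwrite("pics/f.png",a["pixels"][:,:,::-1])
E
```

```text
round_cap [0.5399 0.149  0.1113] 0.91
square_cap [ 0.5028 -0.2158  0.0151] 0.59
59 [0.1074 0.1086 0.1099]
round_cap [ 0.5033 -0.2147  0.0159] 0.7
231 [0.1078 0.1099 0.1117]
10.4 [-0.02332722  0.27642131  0.48805649] [0.5409811  0.14633794 0.21975008]
```

View pics/f.png

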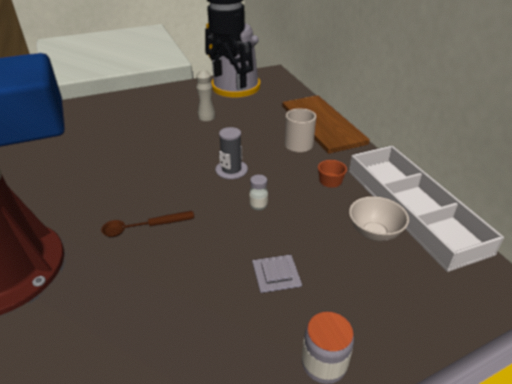

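The round post at px (231,150) stands at full height with its sockets showing. The square one at (277,270) is shut, nothing else has moved, and the gripper is clear above.

```bash
python3 -c "
from rig import manip
print(manip.job_done())"
```

```text
the job is handed in; nothing more can be done
None
```

The round post is up at full height and released, the square one is still shut, and the job is handed in at about 10.4 s of the 38 s allowed.

I pressed the round post to its bottom stop (28 N), and it sprang up to about 55 mm. I then gripped it at 40 N, drew it up until the top stop was felt (23 N), let go and lifted the gripper clear.

**Last checks:**
- **Round post:** depth put its cap at 0.109 to 0.110 m, against 0.110 m at full height.
- **Square post:** its cap read 0.015 m, which is shut.
- **Gripper:** force was about zero, and it was clear above the post.

**One disagreement:** in the last top view, where the arm partly covers the round post, the network labelled the square post as "round_cap" (confidence 0.7) and found no square cap. I disregarded it: the side view and the depth from both cameras showed the posts as described.

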